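# Bring the seedling under the drip spout

### The arm

A 6-joint arm with a two-finger parallel gripper is mounted at the origin on the work surface. World frame = base frame: x ahead of the robot, y to its left, z up, the work surface at z = 0. Lengths are in m, angles in degrees, forces in N, time in s.
With the tool pointing down it reaches from about 0.35 to 0.875 m from the base axis. Payload 4.2 kg.
Tool frame: the origin (TCP) lies between the finger pads; the fingertips stand 8 mm ahead of it and the grasp point (between the pads) lies 11 mm behind it; z points along the fingers, y is the line along which they close (so a half turn about z gives the same grasp; the last joint's range is limited). The gripper opens to 85 mm and grips with 20 to 120 N. Pads are 22 mm wide; open, the fingers measure 114 mm over their backs; the gripper's body (76 mm by 85 mm) begins 54 mm behind the grasp point. The pads swing forward as they close: fully open they stand 13 mm farther back than shut.
Start: joints at [92.051, 22.042, 0.453, 0, -68.411, -14.817], TCP at [0.138, 0.61, 0.239] pointing down, gripper open.
Joint ranges: [-179.83, 179.83], [-69.29, 118.12], [-61.27, 80.66], [-181.25, 117.63], [-171.15, -9.14], [-177.46, 177.46]. Speed limits (degrees/s): [159.86, 159.86, 180, 180, 180, 180].

### API

Orientations are given as a 3x3 rotation matrix whose columns are the frame's x, y, z axes.
In Python, from bench import env, imaging gives the robot as it stands.
- The arm moves only by the tool send_rows, never from a script. Its argument "increments" is a list that holds one entry, the list of rows, each a list of 7 numbers: the closure, from -1 (fully open) to 1 (shut), then the shift along the tool's x, y, z in mm, then the turn, a rotation vector about the tool's x, y, z in degrees. A call has exactly 8 rows; each row shifts and turns the commanded pose from where the row before left it, along the tool's axes as they then stand; what a row does not reach is not made up. A row lasts 1/8 s, in which the tool goes at most 62.5 mm and 10.7 degrees, less where a joint would pass 70% of its speed; a pose out of reach is approached as far as the arm can. A call with a gripper value outside its range is refused whole. The fingers move at their own pace and stop on an object; "squeeze" is the grip in N (left out, the last holds). Time passes only in rows, so rows that do not move let the fingers close, or fill a call up. It gives the time, the measured TCP pose, the force, the opening and the grip force at its end, in the units of the state.
- env.state(): the state, without advancing time (a new reading comes with each control period).
- imaging.camera(name): name is "side" or "top" or "wrist"; returns (picture, depth): 400x640x3 uint8, red, green, blue; 400x640 float32, m along the optical axis (not along the pixel's ray), 0 where there is no reading.
- imaging.get_calibration(name): a dict with "vertical_fov" (degrees; the focal length in pixels is half the picture's height over the tangent of half this angle, whatever the lens; pixels are square), "cx", "cy" (the principal point, pixels), "k1" (the pictures are not rectified: a ray, as slopes to the right and down, at radius r is drawn at 1 + k1 r^2 times it, then the intrinsics apply), "cam_to_world" (4x4, takes a point from camera to world coordinates). Camera axes: x right, y down, z forward; pixel columns grow to the right and rows downward; lengths in m; the calibration is good to about 2 mm. A picture is of the moment at which its call begins: read the wrist's pose just before it. get_calibration takes no time and is no camera call; for the wrist camera it gives the pose at the moment of the call.
- env.job_done(): hands the job in; it is judged then, once.
The state is a dict: "time_s": time; "q": joint angles; "joint_velocities": joint speeds; "effort": joint torques, N m; "ee_pos": TCP position; "tcp_rot": TCP orientation; "wrist_force": force on the tool from outside, world axes, zero at the start; "ft_torque": the same for the moment, N m; "width": finger opening in m; "finger_force": force on a finger pad.
Only numpy, scipy, OpenCV 4.12 (cv2) and the standard library are available. Lean on these libraries where they do the work, as an engineer would, in place of code of your own. Each camera call takes 0.05 s, during which the arm holds its last target. There are 200 camera calls.

### The job

Push on a spoke of the watering carousel with a fingertip to turn it, either way round, until the pot with the seedling stands centred under the drip spout, then take the hand away. Do not touch, lift or tip any of the pots; they ride round in their sockets. Leave the beaker, the jar and the brush where they are.

Things in the scene. Friction and masses are not known exactly. Their poses are not given: they have to be found in the camera images.
- spokes: The hand-wheel on top of the carousel: black hub and three steel spokes with ball ends, turning with the deck. Origin: on the turning axis, 21 mm above the bench (146 mm below the spokes); z is up; its x axis points at a socket.
- hub (a point): Centre of the carousel's black hub on its vertical turning axis, at the spokes' height, 167 mm above the bench. The hub is a disc 42 mm across, 153 to 181 mm above the bench, on a 24 mm post. Below it turns an aluminium deck 330 mm across, top 30 mm above the bench. Only pots, post and spout are between deck and spokes.
- spoke_end0 (a point): Black end ball (20 mm) of one of three equal level steel spokes (12 mm round bars, 120 degrees apart), 95 mm from the axis, 167 mm above the bench. From above each spoke lies midway between two pots. The bar is free from 21 to 85 mm from the axis and may be pushed sideways from either side; a fingertip 130 mm above the bench still clears the seedling.
- spoke_end1 (a point): Black end ball (20 mm) of one of three equal level steel spokes (12 mm round bars, 120 degrees apart), 95 mm from the axis, 167 mm above the bench. From above each spoke lies midway between two pots. The bar is free from 21 to 85 mm from the axis and may be pushed sideways from either side; a fingertip 130 mm above the bench still clears the seedling.
- spoke_end2 (a point): Black end ball (20 mm) of one of three equal level steel spokes (12 mm round bars, 120 degrees apart), 95 mm from the axis, 167 mm above the bench. From above each spoke lies midway between two pots. The bar is free from 21 to 85 mm from the axis and may be pushed sideways from either side; a fingertip 130 mm above the bench still clears the seedling.
- carousel (a joint): Angle of the carousel (deck, pots and spokes) in rad, growing anticlockwise from above, 0 at the start; it turns either way (limits -7 and 7). At the start no pot is within 0.7 rad of the spout. Friction holds it where it is left: it takes 0.12 N m to turn (1.7 N at 70 mm), more when turned faster (0.3 N m per rad/s), and does not coast.
- pot_seedling: Terracotta pot, 54 mm across below, 66 mm at the rim, 58 mm tall, with the only green seedling (four leaves within 26 mm of its middle, top 110 mm above the bench). Loose in one of three sockets (12 mm high rings on the deck, 120 mm from the axis, 120 degrees apart); which one varies. Origin: centre of its underside, 30 mm above the bench; z is up.
- pot_bare: The same pot with bare soil only, in another socket. Origin: centre of its underside.
- pot_stake: The same pot with bare soil and a small wooden label stake (12 mm wide, top 80 mm above the pot's underside), in the third socket. Origin: centre of its underside.
- spout_tip (a point): Lower end of the fixed drip spout: a 10 mm steel tube beside a white tank (122 mm tall with its cap), rising 195 mm from the axis to 173 mm above the bench, running level towards the axis and turning down 120 mm from the axis to end here, 135 mm above the bench. It stands on the carousel's far side from the robot, up to 40 degrees to either side.
- beaker: Glass beaker, 68 mm across, 90 mm tall, loose on the bench left of the carousel. Origin: centre of its underside.
- jar: Closed jar, 64 mm across, 85 mm tall, loose on the bench right of the carousel. Origin: centre of its underside.
- brush: Brush lying on the bench right of the carousel, loose. Origin: centre of its underside.

How it is judged (in metres and radians):
On the way:
1. a finger pushes on a spoke (contact force between the fingers and spokes above 0.5 N).
At the end, for the whole second after the job is handed in: The pot with the seedling stands with its centre within 15 mm (seen from above) of the spout's tip, the carousel is at rest, and all three pots stand upright (within 0.1 rad) in their sockets (horizontal distance between pot_seedling and spout_tip below 0.015 m and velocity of joint carousel between -0.05 and 0.05 rad/s and angle between each of pot_seedling, pot_bare, pot_stake's own z axis and vertical below 0.1 rad and height (world z) of pot_seedling between 0.026 and 0.036 m and height (world z) of pot_bare between 0.026 and 0.036 m and height (world z) of pot_stake between 0.026 and 0.036 m); the robot touches nothing.
It fails at once if the robot touches a pot (contact force between any of the fingers, the arm and pot_seedling above 0.5 N or contact force between any of the fingers, the arm and pot_bare above 0.5 N or contact force between any of the fingers, the arm and pot_stake above 0.5 N).
It fails at once if a pot is lifted out of its socket or tipped ((height (world z) of pot_seedling above 0.042 m or angle between pot_seedling's own z axis and vertical above 0.3 rad) or (height (world z) of pot_bare above 0.042 m or angle between pot_bare's own z axis and vertical above 0.3 rad) or (height (world z) of pot_stake above 0.042 m or angle between pot_stake's own z axis and vertical above 0.3 rad)).
It fails at once if the beaker, the jar or the brush is moved by more than 20 mm (distance of any of beaker, jar, brush from where it was at the start of the episode above 0.02 m).
It also fails if it takes over 45 s, if anything falls off the work surface, if the arm or the gripper's body presses on something with over 40 N, if the wrist force passes 120 N, or if a joint passes its speed limit or range.

## Working session

There is one attempt and no reset: what is moved stays moved. The work goes in short steps, Python scripts to look and compute and a tool call to move; the robot and the scene stay as the last step left them, time stands still between calls to the robot, and variables do not carry over. Pictures are saved under pics/ and viewed, at most 10 in all, crops included, and the job is handed in when it is done.

Besides the shell and the picture viewer there is one more tool, called in YAML: its name, and indented under it one key for each argument. send_rows: Moves the arm, as the interface text tells. Its arguments: {"type":"object","properties":{"increments":{"type":"array"},"squeeze":{"type":"number"}},"required":["increments"]}

```bash
mkdir -p pics; ls; cat > h.py <<'E'
import numpy as np, cv2
from bench import env, imaging
def grab(n):
    c=imaging.get_calibration(n); p,d=imaging.camera(n); return p,d,c
def cloud(d,c):
    f=200/np.tan(np.radians(c["vertical_fov"])/2)
    v,u=np.mgrid[0:400,0:640].astype(float)
    x=(u-c["cx"])/f; y=(v-c["cy"])/f; X,Y=x.copy(),y.copy()
    for _ in range(15):
        s=1+c["k1"]*(X*X+Y*Y); X,Y=x/s,y/s
    P=np.stack([X*d,Y*d,d],-1); T=np.array(c["cam_to_world"])
    return P@T[:3,:3].T+T[:3,3]
E
python3 - <<'E'
from h import *
s=env.state(); print(s)
for n in("top","side"):
    p,d,c=grab(n); W=cloud(d,c); np.savez(f"{n}.npz",p=p,d=d,W=W)
    cv2.imwrite(f"pics/{n}.png",p[:,:,::-1]); print(n,c["vertical_fov"],c["k1"],np.array(c["cam_to_world"]).round(3).tolist())
    m=(d>0)&(abs(W[...,2]-.177)<.012); 
    print(m.sum())
E
```

```text
pics
{'time_s': 0.0, 'q': array([ 9.20502735e+01,  2.20905587e+01,  3.79845365e-01, -2.71726050e-02,
       -6.84120158e+01, -1.48175885e+01]), 'joint_velocities': array([-0.05509953,  0.05004468,  0.03392997,  0.00707414,  0.15797176,
       -0.00768605]), 'effort': array([-4.27756404e-04, -3.92293739e+01,  1.88399398e+01,  4.18603197e+00,
       -4.64806959e-03,  5.60996966e-06]), 'ee_pos': array([0.13797276, 0.60899925, 0.23822886]), 'tcp_rot': array([[ 9.75236922e-01, -2.21162413e-01, -3.64069503e-04],
       [-2.21162679e-01, -9.75234546e-01, -2.15639372e-03],
       [ 1.21860081e-04,  2.18351336e-03, -9.99997609e-01]]), 'wrist_force': array([-0.02403838, -0.37586317,  0.20908326]), 'ft_torque': array([0.02315987, 0.02453696, 0.01269917]), 'finger_force': 0.0, 'width': 0.0855378862062935}
top 44.178594561805646 0.03989799260230932 [[-0.026, -0.994, 0.103, 0.417], [-1.0, 0.028, 0.014, -0.052], [-0.016, -0.103, -0.995, 1.385], [0.0, 0.0, 0.0, 1.0]]
1062
side 47.22531453496467 0.008069627532136161 [[1.0, 0.027, 0.001, 0.541], [0.019, -0.747, 0.665, -0.944], [0.019, -0.665, -0.747, 1.107], [0.0, 0.0, 0.0, 1.0]]
2260
```

View pics/top.png

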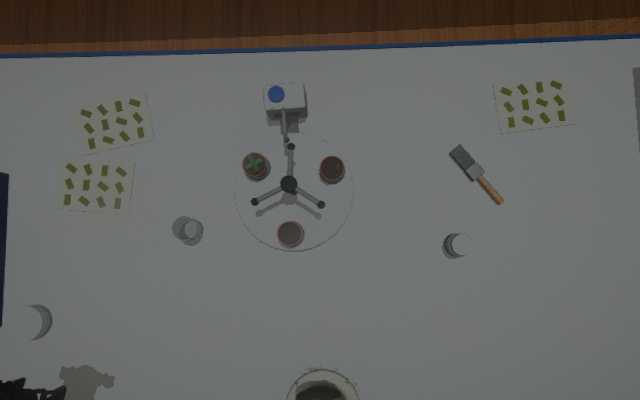

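View pics/side.png

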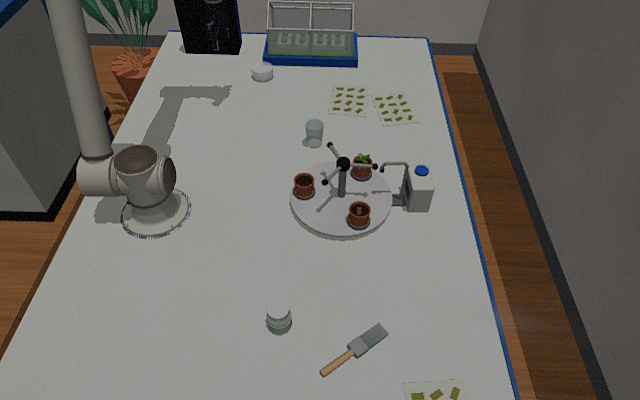

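The top view shows the hub at (289,184) and the spoke balls at (291,147), (255,202) and (321,205). The seedling pot is at (255,165), the spout end near (286,139) and the tank at (285,100). Next I'll turn these into positions.

```bash
python3 - <<'E'
from h import *
c=imaging.get_calibration("top"); 
def at(c,u,v,z):
    d=np.ones((400,640)); f=200/np.tan(np.radians(c["vertical_fov"])/2)
    x,y=(u-c["cx"])/f,(v-c["cy"])/f; X,Y=x,y
    for _ in range(15): s=1+c["k1"]*(X*X+Y*Y); X,Y=x/s,y/s
    T=np.array(c["cam_to_world"]); r=T[:3,:3]@[X,Y,1]; o=T[:3,3]; return (o+r*(z-o[2])/r[2]).round(4)
for nm,u,v,z in [("hub",289,184,.181),("e0",291,147,.172),("e1",255,202,.172),("e2",321,205,.172),("spout",286,139,.173),("spoutbase",284,112,.173)]: print(nm,at(c,u,v,z))
for n in("top","side"):
    D=np.load(n+".npz"); W=D["W"];p=D["p"].astype(int);d=D["d"]
    roi=(d>0)&(np.hypot(W[...,0]-.55,W[...,1])<.4)
    z=W[...,2]; R,G,B=p[...,0],p[...,1],p[...,2]
    g=roi&(G>R+12)&(G>B+8)&(z>.06)&(z<.13); print(n,"green",g.sum(),W[g].mean(0).round(4) if g.any() else 0)
    blk=roi&(p.max(-1)<60)&(z>.15)&(z<.19)
    k,l,st,ce=cv2.connectedComponentsWithStats(blk.astype(np.uint8))
    for i in range(1,k):
        if st[i,4]>8: q=W[l==i]; print(" blk",ce[i].round(1),st[i,4],q.mean(0).round(4),q[:,2].max().round(3))
    red=roi&(R>G+25)&(z>.075)&(z<.1)
    k,l,st,ce=cv2.connectedComponentsWithStats(red.astype(np.uint8))
    for i in range(1,k):
        if st[i,4]>8: q=W[l==i]; print(" rim",ce[i].round(1),st[i,4],((q.min(0)+q.max(0))/2).round(4))
    print(" high",[ (W[v,u].round(3).tolist(),v,u) for v,u in ([(v,285) for v in range(110,148,4)] if n=="top" else [(164,u) for u in range(382,412,4)])])
    np.save(n+"blk.npy",blk)
D=np.load("top.npz");cv2.imwrite("pics/c.png",cv2.convertScaleAbs(cv2.resize(D["p"][75:265,215:375,::-1],None,fx=3,fy=3,interpolation=cv2.INTER_CUBIC),alpha=1.7))
E
```

```text
hub [0.5829 0.0622 0.181 ]
e0 [0.6774 0.0563 0.172 ]
e1 [0.5415 0.1481 0.172 ]
e2 [ 0.5295 -0.0152  0.172 ]
spout [0.6979 0.0684 0.173 ]
spoutbase [0.7671 0.0721 0.173 ]
top green 109 [0.6518 0.1636 0.1026]
 blk [290.5 146.1] 41 [0.6791 0.0574 0.1744] 0.179
 blk [288.4 183.9] 217 [0.5832 0.0637 0.1804] 0.187
 blk [254.3 201.1] 39 [0.5435 0.1494 0.1747] 0.18
 blk [320.5 204.1] 38 [ 0.5316 -0.014   0.1747] 0.181
 rim [335.4 157.4] 14 [ 0.6607 -0.0531  0.0877]
 high [([0.778, 0.072, 0.152], 110, 285), ([0.773, 0.074, 0.132], 114, 285), ([0.754, 0.071, 0.166], 118, 285), ([0.742, 0.07, 0.171], 122, 285), ([0.731, 0.07, 0.173], 126, 285), ([0.721, 0.07, 0.174], 130, 285), ([0.711, 0.071, 0.17], 134, 285), ([0.703, 0.072, 0.163], 138, 285), ([0.699, 0.075, 0.137], 142, 285), ([0.711, 0.086, 0.029], 146, 285)]
side green 67 [0.6544 0.1631 0.1005]
 blk [329.3 144.3] 18 [0.5457 0.1445 0.1723] 0.176
 blk [343.2 163.7] 156 [0.5884 0.0556 0.1747] 0.185
 blk [374.6 166.2] 26 [0.6822 0.0526 0.1709] 0.175
 blk [324.7 181.7] 28 [ 0.5352 -0.0195  0.1724] 0.177
 rim [354.9 158.8] 18 [0.6337 0.1796 0.0826]
 rim [369.5 159.9] 13 [0.6786 0.1707 0.0835]
 rim [361.8 169. ] 35 [0.6531 0.1352 0.0834]
 rim [303.3 181.2] 132 [0.4675 0.0708 0.0832]
 rim [359.3 210.9] 138 [ 0.6405 -0.0463  0.0829]
 high [([0.706, 0.071, 0.164], 164, 382), ([0.718, 0.067, 0.167], 164, 386), ([0.73, 0.069, 0.166], 164, 390), ([0.741, 0.064, 0.171], 164, 394), ([0.753, 0.067, 0.169], 164, 398), ([0.765, 0.066, 0.17], 164, 402), ([0.778, 0.071, 0.165], 164, 406), ([0.834, 0.251, -0.0], 164, 410)]
```

View pics/c.png

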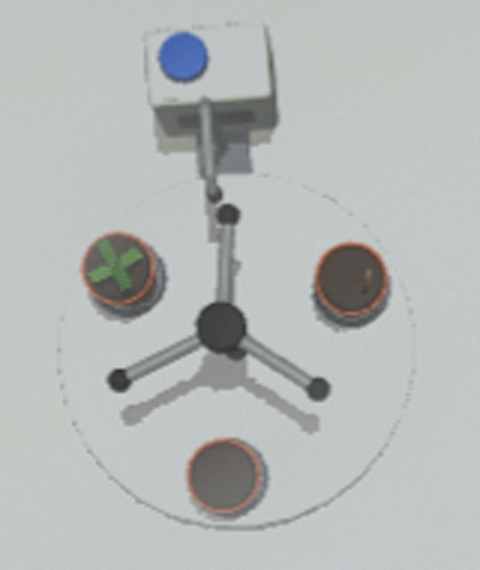

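Measured positions: hub (0.584, 0.064), spokes at −4°, 116° and −124°, seedling pot at 56° with radius 0.120, spout at about 3°. The carousel needs about −53° (clockwise). I'll push spoke −124°, on the robot's side, from its right with the fingers shut. First I travel high to above (0.574, −0.008).

send_rows:
  increments:
    - [[1, 35, 31.5, 0, 0, 0, 0], [1, 35, 31.5, 0, 0, 0, 0], [1, 35, 31.5, 0, 0, 0, 0], [1, 35, 31.5, 0, 0, 0, 0], [1, 35, 31.5, 0, 0, 0, 0], [1, 35, 31.5, 0, 0, 0, 0], [1, 35, 31.5, 0, 0, 0, 0], [1, 35, 31.5, 0, 0, 0, 0]]
  squeeze: 30

```text
time_s: 1.1
ee_pos: [0.3559, 0.3004, 0.2391]
tcp_rot: [[0.975, -0.221, -0.0], [-0.221, -0.975, -0.0], [-0.0, 0.0, -1.0]]
wrist_force: [0.6, 1.2, 0.2]
width: 0.0001
finger_force: 0.0
```

send_rows:
  increments:
    - [[1, 35, 31.5, 0, 0, 0, 0], [1, 35, 31.5, 0, 0, 0, 0], [1, 35, 31.5, 0, 0, 0, 0], [1, 35, 31.5, 0, 0, 0, 0], [1, 35, 31.5, 0, 0, 0, 0], [1, 35, 31.5, 0, 0, 0, 0], [1, 35, 31.5, 0, 0, 0, 0], [1, 0, 0, 0, 0, 0, 0]]

```text
time_s: 2.1
ee_pos: [0.5465, 0.0304, 0.2382]
tcp_rot: [[0.974, -0.225, -0.002], [-0.225, -0.974, -0.001], [-0.001, 0.001, -1.0]]
wrist_force: [-0.8, 0.9, -1.6]
width: -0.0001
finger_force: 0.0
```

send_rows:
  increments:
    - [[1, 35, 31, 0, 0, 0, 0], [1, 0, 0, 0, 0, 0, 7], [1, 0, 0, 0, 0, 0, 7], [1, 0, 0, 0, 0, 0, 7], [1, 0, 0, 10, 0, 0, 0], [1, 0, 0, 10, 0, 0, 0], [1, 0, 0, 0, 0, 0, 0], [1, 0, 0, 0, 0, 0, 0]]

```text
time_s: 3.1
ee_pos: [0.5731, -0.0052, 0.2193]
tcp_rot: [[0.832, -0.555, -0.0], [-0.555, -0.832, -0.0], [0.0, 0.0, -1.0]]
wrist_force: [-0.1, -0.4, -0.8]
width: -0.0001
finger_force: 0.0
```

```bash
python3 - <<'E'
from h import *
s=env.state();print(s["ee_pos"].round(4),s["tcp_rot"].round(3).tolist(),s["q"].round(1))
p,d,c=grab("wrist"); W=cloud(d,c); np.savez("w1.npz",p=p,d=d,W=W); cv2.imwrite("pics/w1.png",cv2.convertScaleAbs(p[:,:,::-1],alpha=1.5))
m=(d>0)&(p.max(-1)<60)&(W[...,2]>.155)&(W[...,2]<.19)
k,l,st,ce=cv2.connectedComponentsWithStats(m.astype(np.uint8))
for i in range(1,k):
    if st[i,4]>60: q=W[l==i]; print(ce[i].round(1),st[i,4],((q.min(0)+q.max(0))/2).round(4),np.ptp(q,axis=0).round(3))
E
```

```text
[ 0.5731 -0.0052  0.2193] [[0.832, -0.555, -0.0], [-0.555, -0.832, -0.0], [0.0, 0.0, -1.0]] [ 15.7  17.9  -8.8   0.  -63.3  40.6]
[146.1 141.6] 643 [0.681  0.0567 0.172 ] [0.018 0.017 0.013]
[227.3 256.7] 2807 [0.5875 0.0642 0.169 ] [0.038 0.04  0.028]
[359.7 258.1] 483 [ 0.5344 -0.0135  0.1726] [0.017 0.018 0.012]
```

View pics/w1.png

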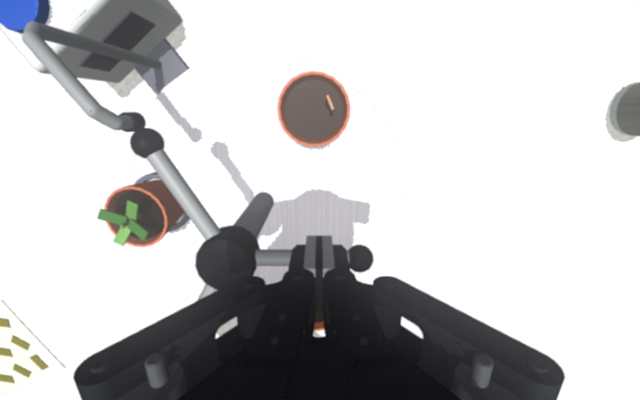

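The wrist view shows the hub at (227,257), the near spoke's ball at (360,258) just behind the fingertips, the seedling at (128,222) and the spout end at (130,120). I'll check that the gripper linkage clears things, and measure the spout and pot positions.

```bash
python3 - <<'E'
from h import *
D=np.load("w1.npz");W=D["W"];d=D["d"];p=D["p"].astype(int);s=env.state()
L=(W-s["ee_pos"])@s["tcp_rot"]   # tool coords
m=(d>0)&(L[...,2]<30e-3)&(np.abs(L[...,0])<.08)&(np.abs(L[...,1])<.08)&(W[...,2]>.19)
for a,b in[(0,.012),(.012,.018),(.018,.03),(.03,.05),(.05,.08)]:
    q=L[m&(np.abs(L[...,1])>=a)&(np.abs(L[...,1])<b)]
    if len(q): print(a,b,len(q),"max tool z",q[:,2].max().round(4),"x",q[:,0].min().round(3),q[:,0].max().round(3))
z=W[...,2]
g=(d>0)&(p[...,1]>p[...,0]+15)&(p[...,1]>p[...,2]+15)&(z>.06)&(z<.13)&(W[...,0]>.6)&(W[...,1]<.22);q=W[g];print("green",((q.min(0)+q.max(0))/2).round(4))
for v,u in[(122,125),(122,130),(120,135),(118,112),(110,100),(70,65)]: print(v,u,W[v,u].round(4))
b=W[105:135,95:150].reshape(-1,3);b=b[(b[:,2]>.13)&(b[:,2]<.18)];print(b[b[:,2].argsort()[:40]].mean(0).round(4))
E
```

```text
0 0.012 13105 max tool z 0.005 x -0.013 0.02
0.012 0.018 5292 max tool z 0.0005 x 0.005 0.02
0.018 0.03 6415 max tool z -0.0334 x -0.01 0.02
0.03 0.05 16549 max tool z -0.0376 x -0.01 0.013
0.05 0.08 5097 max tool z -0.0626 x 0.002 0.014
green [0.6529 0.1641 0.1039]
122 125 [0.7028 0.0684 0.1553]
122 130 [0.7022 0.0678 0.1511]
120 135 [0.7024 0.066  0.1472]
118 112 [0.7075 0.0702 0.162 ]
110 100 [0.7132 0.0695 0.1684]
70 65 [0.7432 0.0704 0.1697]
[0.7026 0.067  0.1366]
```

The linkage starts 33 mm behind the TCP, so TCP height 0.154 clears the hub and balls while the tips (0.146) pass below the bar. Descending.

send_rows:
  increments:
    - [[1, 4, 0, 0, 0, 0, 0], [1, 0, 0, 12, 0, 0, 0], [1, 0, 0, 12, 0, 0, 0], [1, 0, 0, 12, 0, 0, 0], [1, 0, 0, 12, 0, 0, 0], [1, 0, 0, 12, 0, 0, 0], [1, 0, 0, 5, 0, 0, 0], [1, 0, 0, 0, 0, 0, 0]]

```text
time_s: 4.15
ee_pos: [0.5762, -0.0075, 0.1539]
tcp_rot: [[0.831, -0.556, -0.001], [-0.556, -0.831, -0.0], [-0.0, 0.001, -1.0]]
wrist_force: [1.1, -0.1, -0.2]
width: 0.0001
finger_force: 0.0
```

send_rows:
  increments:
    - [[1, -7, 0, 0, 0, 0, 0], [1, -7, 0, 0, 0, 0, 0], [1, -5.7, 1.2, 0, 0, 0, 5], [1, -5.7, 1.2, 0, 0, 0, 5], [1, -5.7, 1.2, 0, 0, 0, 5], [1, -5.7, 1.2, 0, 0, 0, 5], [1, -5.7, 1.2, 0, 0, 0, 5], [1, 0, 0, 0, 0, 0, 0]]

```text
time_s: 5.15
ee_pos: [0.5397, 0.0158, 0.1547]
tcp_rot: [[0.52, -0.854, 0.0], [-0.854, -0.52, 0.0], [-0.0, -0.0, -1.0]]
wrist_force: [0.0, -0.1, 0.7]
width: -0.0002
finger_force: 0.0
```

```bash
cat >> h.py <<'E'
def look():
    s=env.state(); h=np.array([.586,.064]); r=s["ee_pos"][:2]-h; R=s["tcp_rot"]
    print("tcp rel hub in tool xy",(R[:2,:2].T@r*1e3).round(1),"tool y angle",np.degrees(np.arctan2(R[1,1],R[0,1])).round(1),"F",s["wrist_force"].round(1),"z",s["ee_pos"][2].round(4))
    for n in("top","side","wrist"):
        p,d,c=grab(n);W=cloud(d,c);q=p.astype(int);z=W[...,2]
        near=(d>0)&(np.hypot(W[...,0]-.586,W[...,1]-.064)<.17)
        g=near&(q[...,1]>q[...,0]+12)&(q[...,1]>q[...,2]+8)&(z>.06)&(z<.13)
        if g.sum()>20:
            Q=W[g]; e=((Q.min(0)+Q.max(0))/2)[:2]; print(n,g.sum(),"green mid",e.round(4),"mean",Q.mean(0).round(4),"angle",np.degrees(np.arctan2(*(e-h)[::-1])).round(1))
        cv2.imwrite(f"pics/last_{n}.png",cv2.convertScaleAbs(p[:,:,::-1],alpha=1.5))
E
python3 -c "from h import *;look()"
```

```text
tcp rel hub in tool xy [17.1 64.6] tool y angle -148.7 F [ 0.  -0.1  0.7] z 0.1547
top 107 green mid [0.6875 0.1274] mean [0.6873 0.1262 0.1034] angle 32.0
side 63 green mid [0.6886 0.1269] mean [0.6905 0.126  0.1005] angle 31.5
wrist 1444 green mid [0.6884 0.1295] mean [0.6894 0.1273 0.1036] angle 32.6
```

The carousel turned about 24° with the finger tracking well, so about 30° is left. I'll push 27° of it now.

send_rows:
  increments:
    - [[1, -4.6, 1, 0, 0, 0, 4], [1, -4.6, 1, 0, 0, 0, 4], [1, -4.6, 1, 0, 0, 0, 4], [1, -4.6, 1, 0, 0, 0, 4], [1, -4.6, 1, 0, 0, 0, 4], [1, -4.6, 1, 0, 0, 0, 4], [1, -3.4, 0.8, 0, 0, 0, 3], [1, 0, 0, 0, 0, 0, 0]]

```text
time_s: 6.3
ee_pos: [0.5234, 0.0424, 0.1544]
tcp_rot: [[0.075, -0.997, 0.0], [-0.997, -0.075, 0.0], [-0.0, -0.0, -1.0]]
wrist_force: [0.6, 0.1, 0.8]
width: 0.0001
finger_force: 0.0
```

```bash
python3 -c "from h import *;look()"
```

```text
tcp rel hub in tool xy [16.9 64. ] tool y angle -175.7 F [0.6 0.1 0.8] z 0.1544
top 74 green mid [0.7044 0.0753] mean [0.7044 0.0752 0.1036] angle 5.5
side 74 green mid [0.7076 0.0752] mean [0.7077 0.0738 0.1013] angle 5.3
wrist 1455 green mid [0.705  0.0766] mean [0.7062 0.075  0.1035] angle 6.0
```

View pics/last_wrist.png

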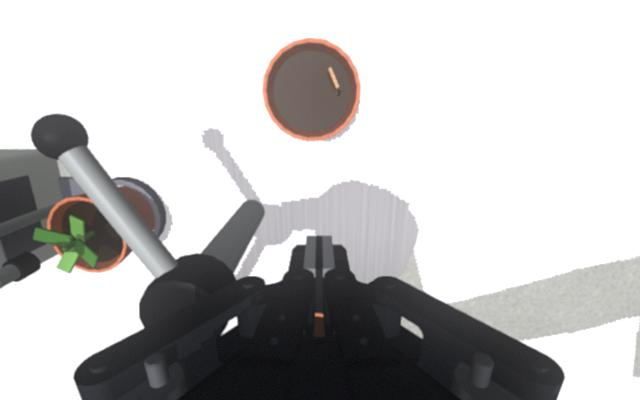

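The wrist view shows the seedling pot at (88,233), just short of the spout end at (20,265). It is about 6 mm short in y (0.0755 against roughly 0.069), so I'll push 3° more. Then I'll back off and look.

send_rows:
  increments:
    - [[1, -1.7, 0.4, 0, 0, 0, 1.5], [1, -1.7, 0.4, 0, 0, 0, 1.5], [1, 0, 0, 0, 0, 0, 0], [1, 8, 0, 0, 0, 0, 0], [1, 8, 0, 0, 0, 0, 0], [1, 0, 0, 0, 0, 0, 0], [1, 0, 0, -40, 0, 0, 0], [1, 0, 0, -40, 0, 0, 0]]

```text
time_s: 7.45
ee_pos: [0.5225, 0.0294, 0.235]
tcp_rot: [[0.021, -1.0, -0.001], [-1.0, -0.021, -0.0], [0.0, 0.001, -1.0]]
wrist_force: [0.0, -0.2, 0.5]
width: -0.0006
finger_force: 0.0
```

```bash
python3 - <<'E'
from h import *
look()
for n in("top","side"):
    p,d,c=grab(n);W=cloud(d,c);m=(d>0)&(W[...,2]>.165)&(W[...,2]<.18)&(W[...,0]>.70)&(W[...,0]<.76)&(abs(W[...,1]-.07)<.03)
    print(n,m.sum(),W[m].mean(0),np.polyfit(W[m][:,0],W[m][:,1],1))
E
```

```text
tcp rel hub in tool xy [33.2 64.2] tool y angle -178.8 F [ 0.  -0.2  0.5] z 0.235
top 82 green mid [0.7043 0.0676] mean [0.7044 0.0657 0.1045] angle 1.7
side 68 green mid [0.7089 0.0667] mean [0.7073 0.068  0.1009] angle 1.2
wrist 774 green mid [0.7054 0.0701] mean [0.7059 0.069  0.1036] angle 2.9
top 82 [0.73247334 0.073786   0.1718345 ] [0.06050096 0.02947066]
side 52 [0.73440182 0.06876489 0.16991827] [0.05948859 0.02507636]
```

```bash
python3 - <<'E'
import cv2
p=cv2.imread("pics/last_top.png");q=cv2.imread("pics/last_side.png")
f=lambda a:cv2.resize(a,None,fx=3,fy=3,interpolation=cv2.INTER_CUBIC)
cv2.imwrite("pics/f.png",cv2.hconcat([f(p[75:265,225:355]),f(q[75:265,300:430])]))
E
```

```text
(no output)
```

View pics/f.png

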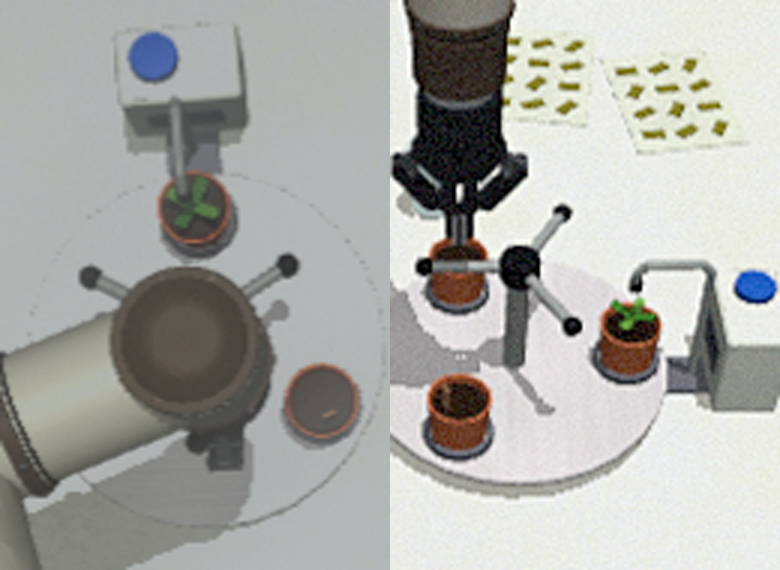

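The side view shows the spout directly above the seedling pot at about (635,290). The remaining offset is about 4 mm or less, with 15 mm allowed, and all the pots are upright. I'll lift the hand clear and hand in.

send_rows:
  increments:
    - [[1, 0, 0, -20, 0, 0, 0], [1, 0, 0, -20, 0, 0, 0], [1, 0, 0, -20, 0, 0, 0], [1, 0, 0, -10, 0, 0, 0], [1, 0, 0, 0, 0, 0, 0], [1, 0, 0, 0, 0, 0, 0], [1, 0, 0, 0, 0, 0, 0], [1, 0, 0, 0, 0, 0, 0]]

```text
time_s: 8.7
ee_pos: [0.5226, 0.0295, 0.3038]
tcp_rot: [[0.022, -1.0, -0.001], [-1.0, -0.022, -0.0], [0.0, 0.001, -1.0]]
wrist_force: [-0.4, 0.0, -0.4]
width: -0.0002
finger_force: 0.0
```

```bash
python3 -c "
from h import *
look(); print(env.job_done())"
```

```text
tcp rel hub in tool xy [33.1 64.1] tool y angle -178.8 F [-0.4  0.  -0.4] z 0.3038
top 81 green mid [0.7044 0.0674] mean [0.7043 0.0659 0.105 ] angle 1.7
side 69 green mid [0.707  0.0701] mean [0.707  0.068  0.1011] angle 2.9
wrist 547 green mid [0.7087 0.07  ] mean [0.7057 0.0688 0.1031] angle 2.8
the job is handed in; nothing more can be done
None
```

The carousel was pushed about 54° clockwise by one spoke, leaving the seedling pot within about 5 mm of the spout tip by camera measurement; the hand was lifted clear and the job handed in at about 9 s, but no verdict came back.

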